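Turn the red divider of the stock binder

TASK

The stores' ring binder lies open on the counter with its rigid red divider standing ajar over the right-hand pages. Slip a fingertip under the red divider, push it up and over the rings, and press it down until it lies flat on the left-hand pages, so that the white stock card under it can be read. Leave that card lying on the right, do not pinch the divider between the fingers, and do not shove or lift the binder or disturb the parts lying around it.

Things in the scene. Friction and masses are not known exactly. Their poses are not given: they have to be found in the camera images.
- binder: Loose blue ring binder lying open, 1 kg, 185 mm along the spine (own x, foot at the robot's side to head) by 340 mm across (own y, towards the left-hand pages); z up. Origin: centre of its underside, on the counter. Covers 3 mm thick; on each side a block of paper 155 mm along x, from 15 to 130 mm off the spine's centre line, top 22.5 mm above the counter.
- binder_hinge (a point): Middle of the hinge line, 26 mm above the binder's origin; its axes are the binder's. The line runs along own x through the centres of three steel rings (18 mm radius, at x = -55, 0, 55 mm; tops 46 mm above the counter). Red divider and stock card both turn about it.
- red_divider (a joint): Angle of the red divider about the hinge line: 0 = flat on the right-hand side (binder's -y), 1.57 = upright, 3.14 = flat on the left. Starts ajar at 0.32 to 0.65. Its punched holes grip the rings: it stays at any angle where it is left, turns at about 0.13 N m (about 1 N at its free edge), and must be pressed down the last bit to lie flat.
- red_divider_edge (a point): Middle of the red divider's free edge, 135 mm from the hinge line (mid-thickness). The divider is a rigid red plastic plate, 160 mm along the spine, 3 mm thick, 60 g, from 11 to 135 mm off the hinge line; a red tab 35 mm long, centred 45 mm from the middle towards the foot, reaches to 147 mm. Its underside, facing the card, lies in the plane through the hinge line.
- stock_card (a joint): Angle of the white ruled stock card, a rigid board like the divider in size, pivot and stiffness (yellow tab, 30 mm from the middle towards the head). It starts at 0, flat on the right-hand side just below the red divider, its upper face 26 mm above the counter, and shall stay there.
- coupling: Brass hose coupling standing upright at the head of the binder, 32 mm across, 58 mm tall; origin at the centre of its underside. Leave alone.
- shackle: Steel bow shackle lying at the head of the binder, about 60 by 75 mm, 22 mm high; origin under the middle of its bow. Leave alone.
- seal_box: Small green box, 50 by 70 mm, 32 mm high, beyond the left-hand cover; origin at the centre of its underside. Leave alone.
- marker: White marker pen with a blue cap, 132 mm long along its x, 17 mm thick, at the foot of the binder; origin under its middle. Leave alone.
- bearing_ring: Steel ring lying flat, 100 mm across, 22 mm high, to the robot's right; origin at the centre of its underside. Leave alone.
- grease_tin: Round tin with a yellow label, 72 mm across, 85 mm tall, to the robot's left; origin at the centre of its underside. Leave alone.
- bumper: Yellow plastic block, 50 by 75 mm, 35 mm high, to the robot's right; origin at the centre of its underside. Leave alone.
- carton: Open red and white carton of brass fittings, 130 by 100 mm, 85 mm tall, to the robot's left; origin at the centre of its underside. Leave alone.

How it is judged:
On the way, in this order (a step that is already met when the one before it is completed fails the run):
1. the red divider is turned past upright, the stock card still on the right (value of joint red_divider above 1.75 rad and value of joint stock_card below 0.1 rad), for 0.05 s.
2. the red divider lies flat on the left-hand pages (value of joint red_divider above 3.08 rad), for 0.2 s.
At the end, for the whole second after the job is handed in: The red divider lies flat on the left-hand pages (within about 3.5 degrees), the stock card still lies on the right (raised by less than 6 degrees), and the binder lies flat and at rest within 25 mm of where it was (value of joint red_divider above 3.08 rad and value of joint stock_card below 0.1 rad and angle between binder's own z axis and vertical below 0.03 rad and height (world z) of binder below 0.004 m and distance of binder from where it was at the start of the episode below 0.025 m and linear speed of binder below 0.01 m/s); the robot touches nothing.
It fails at once if the stock card is turned up with the divider (by more than 0.3 rad) (value of joint stock_card above 0.3 rad).
It fails at once if the binder is shoved by more than 35 mm, lifted or tipped (distance of binder from where it was at the start of the episode above 0.035 m or height (world z) of binder above 0.012 m or angle between binder's own z axis and vertical above 0.1 rad).
It fails at once if the red divider is pinched between the fingers (contact force between the fingers and red_divider above 8 N and z of the grasp point in the frame of red_divider between -0.004 and 0.007 m and y of the grasp point in the frame of red_divider between -0.147 and 0 m and x of the grasp point in the frame of red_divider between -0.08 and 0.08 m).
It fails at once if a part lying around the binder is moved by more than 30 mm (distance of any of coupling, shackle, seal_box, marker, bearing_ring, grease_tin, bumper, carton from where it was at the start of the episode above 0.03 m).
It also fails if it takes over 38 s, if anything falls off the work surface, if the arm or the gripper's body presses on something with over 40 N, if the wrist force passes 120 N, or if a joint passes its speed limit or range.

ROBOT

A 6-joint arm with a two-finger parallel gripper is mounted at the origin on the work surface. World frame = base frame: x ahead of the robot, y to its left, z up, the work surface at z = 0. Lengths are in m, angles in rad, forces in N, time in s.
With the tool pointing down it reaches from about 0.3 to 0.775 m from the base axis. Payload 14.6 kg.
Tool frame: the origin (TCP) lies on the centre line of the jaws, within the pads' length; the fingertips stand 11 mm ahead of it and the grasp point (between the pads) lies 8 mm behind it; y points along the fingers, x is the direction in which the jaws open and shut, and the axes are right-handed (so a half turn about y gives the same grasp; the last joint's range is limited). The gripper opens to 94 mm and grips with 3 to 60 N. Pads are 16 mm wide; open, the fingers measure 119 mm over their backs; the gripper's body (75 mm by 177 mm) begins 78 mm behind the grasp point.
Start: joints at [-1.408, 0.3, 1.521, -0, 1.321, -0.067], TCP at [0.125, -0.536, 0.216] pointing down, gripper open.
Joint ranges: [-3.03, 3.03], [-0.79, 2.21], [0.23, 2.52], [-1.04, 4.18], [0, 3.07], [-2.55, 2.55]. Speed limits (rad/s): [2.22, 2.22, 2.57, 3.14, 3.14, 3.14].

INTERFACE

Orientations are given as [roll, pitch, yaw] about the fixed x, y, z axes, in that order (R = Rz(yaw) Ry(pitch) Rx(roll)).
In Python, from station import ctrl, imaging gives the robot as it stands. The module is installed in compiled form; this text tells all that it offers.
- The arm moves only by the tool apply_moves, never from a script. Its argument "deltas" is a list of rows, each an object with "dp": the shift along the tool's x, y, z in m, a list of three; "roll": the turn about the tool's y in rad; "grip": the closure, from -1 (fully open) to 1 (shut). In form: [{"dp": [tx, ty, tz], "roll": roll, "grip": grip}, ...]. A call has 1 to 10 rows; each row shifts and turns the commanded pose from where the row before left it, along the tool's axes as they then stand; what a row does not reach is not made up. A row lasts 1/8 s, in which the tool goes at most 62.5 mm and 10.7 degrees, less where a joint would pass 70% of its speed; a pose out of reach is approached as far as the arm can. A call with a gripper value outside its range is refused whole. The fingers move at their own pace and stop on an object; "newtons" is the grip in N (left out, the last holds). Time passes only in rows, so rows that do not move let the fingers close. It gives the time, the measured TCP pose, the force and the opening at its end, in the units of the state.
- ctrl.get_obs(): the state, without advancing time (a new reading comes with each control period).
- imaging.camera(name): name is "scene" or "top" or "wrist"; returns the picture (384x512x3 uint8, blue, green, red); there is no depth.
- imaging.camera_info(name): a dict with "K" (3x3 intrinsics, pixels), "D" ([k1, k2, p1, p2, k3] as OpenCV has them; the pictures are not rectified), "world_from_camera" (4x4, takes a point from camera to world coordinates). Camera axes: x right, y down, z forward; pixel columns grow to the right and rows downward; lengths in m; the calibration is good to about 2 mm. A picture is of the moment at which its call begins: read the wrist's pose just before it. camera_info takes no time and is no camera call; for the wrist camera it gives the pose at the moment of the call.
- ctrl.hand_in(): hands the job in, once; it reports no verdict.
The state is a dict: "time_s": time; "qpos": joint angles; "joint_vel": joint speeds; "tau": joint torques, N m; "ee_pos": TCP position; "eef_rot": TCP orientation; "force": force on the tool from outside, world axes, zero at the start; "moment": the same for the moment, N m; "grip_width": finger opening in m.
Only numpy, scipy, OpenCV 4.12 (cv2) and the standard library are available. Lean on these libraries where they do the work, as an engineer would, in place of code of your own. Each camera call takes 0.05 s, during which the arm holds its last target. There are 200 camera calls.

## Working session

There is one attempt and no reset: what is moved stays moved. The work goes in short steps, Python scripts to look and compute and a tool call to move; the robot and the scene stay as the last step left them, time stands still between calls to the robot, and variables do not carry over. Pictures are saved under pics/ and viewed, about 8 in all and at most 12, crops included, and the job is handed in when it is done.

Besides the shell and the picture viewer there is one more tool, called after "Call:" as a command line: name --argument value ..., lists and objects as JSON in quotes. apply_moves: Moves the arm, as the interface text tells. Its arguments: {"type":"object","properties":{"deltas":{"type":"array"},"newtons":{"type":"number"}},"required":["deltas"]}

```bash
mkdir -p pics; python3 - <<'E'
from station import ctrl, imaging
import cv2,json,numpy as np
o=ctrl.get_obs();print({k:np.round(v,3).tolist() for k,v in o.items()})
for n in("top","scene"):
    im=imaging.camera(n);cv2.imwrite(f"pics/{n}0.png",cv2.resize(im,(800,600)));i=imaging.camera_info(n);print(n,{k:np.round(v,4).tolist() for k,v in i.items()})
E
```

```text
{'time_s': 0.0, 'qpos': [-1.408, 0.3, 1.522, -0.0, 1.321, -0.067], 'joint_vel': [0.001, -0.002, -0.001, -0.001, 0.002, 0.001], 'tau': [-0.001, -53.181, -35.273, 0.071, 0.024, -0.0], 'ee_pos': [0.125, -0.535, 0.216], 'eef_rot': [-1.571, 0.001, -1.341], 'force': [-0.329, -0.092, 0.025], 'moment': [0.003, 0.022, 0.004], 'grip_width': 0.094}
top {'K': [[374.5794, 0.0, 256.2417], [0.0, 374.5794, 192.8805], [0.0, 0.0, 1.0]], 'D': [-0.1145, 0.0, 0.0, 0.0, 0.0], 'world_from_camera': [[-0.0062, -0.9962, 0.0874, 0.4624], [-0.9998, 0.0077, 0.0169, 0.0055], [-0.0175, -0.0873, -0.996, 1.2669], [0.0, 0.0, 0.0, 1.0]]}
scene {'K': [[402.2894, 0.0, 260.7098], [0.0, 402.2894, 194.1866], [0.0, 0.0, 1.0]], 'D': [-0.097, 0.0, 0.0, 0.0, 0.0], 'world_from_camera': [[0.4778, 0.6498, -0.5911, 1.3785], [0.8785, -0.354, 0.3209, -0.4314], [-0.0007, -0.6726, -0.74, 1.1042], [0.0, 0.0, 0.0, 1.0]]}
```

View pics/top0.png

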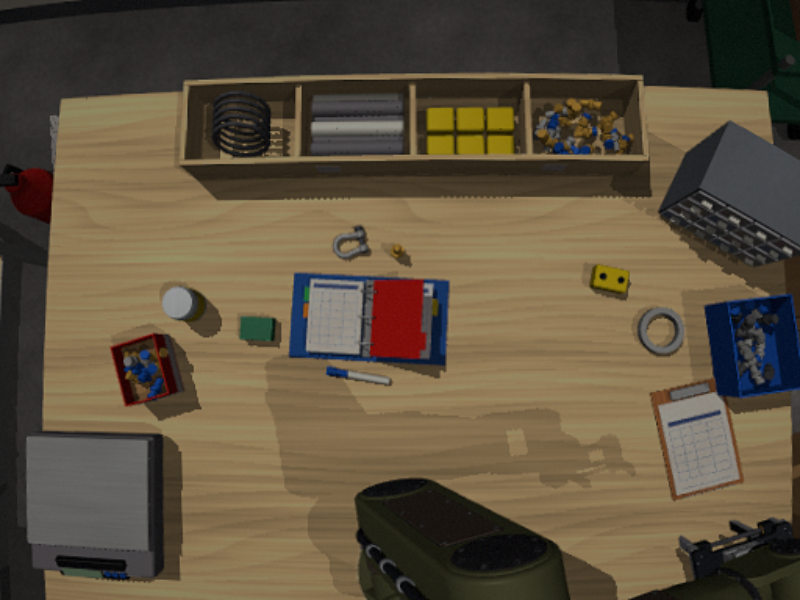

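View pics/scene0.png

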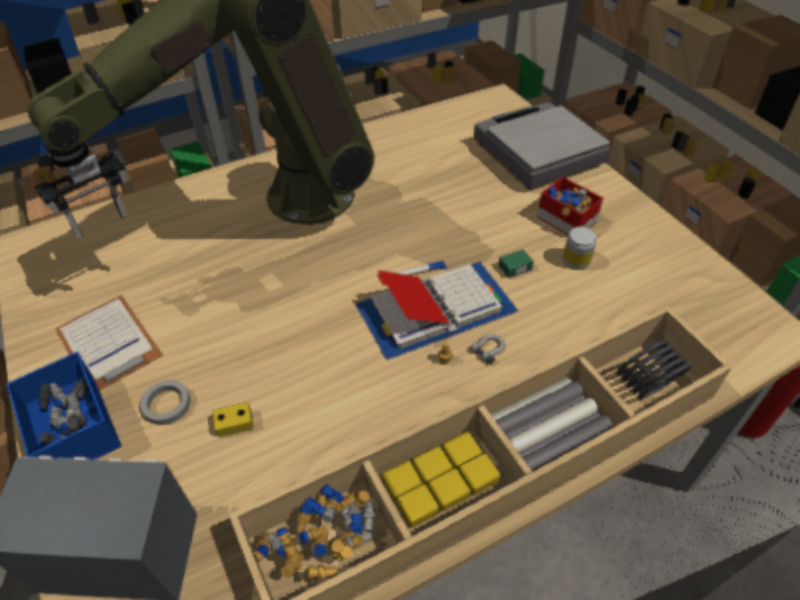

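```bash
cat > h.py <<'E'
import numpy as np,cv2
from station import ctrl,imaging
from scipy.optimize import minimize
def cam(n):
    i=imaging.camera_info(n);T=np.linalg.inv(np.array(i["world_from_camera"]));return cv2.Rodrigues(T[:3,:3])[0],T[:3,3],np.array(i["K"]),np.array(i["D"])
def proj(P,c): return cv2.projectPoints(np.array(P,float).reshape(-1,1,3),*c)[0][:,0]
def w(b,P):
    c,s=np.cos(b[2]),np.sin(b[2]);P=np.array(P,float);return np.c_[b[0]+c*P[:,0]-s*P[:,1],b[1]+s*P[:,0]+c*P[:,1],P[:,2]]
def plate(th,t=0.0):
    # outline in binder frame (x, radial r) incl. tab
    o=[(-.08,.011),(.08,.011),(.08,.135),(-.0275,.135),(-.0275,.147),(-.0625,.147),(-.0625,.135),(-.08,.135)]
    return [(x,-r*np.cos(th)+t*np.sin(th),.026+r*np.sin(th)+t*np.cos(th)) for x,r in o]
COV=[(sx*.0925,sy*.17,.003) for sx,sy in((1,1),(1,-1),(-1,-1),(-1,1))]
S=4
def fill(polys,shape):
    m=np.zeros(shape[:2],np.uint8)
    for p in polys: cv2.fillPoly(m,[np.round(p*16).astype(np.int32)],1,shift=4)
    return m
def big(m):
    n,l,s,_=cv2.connectedComponentsWithStats(m.astype(np.uint8));return l==1+np.argmax(s[1:,4])
E
python3 - <<'E'
from h import *
from scipy.optimize import minimize
I={n:imaging.camera(n) for n in("top","scene")};C={n:cam(n) for n in I}
np.savez("im.npz",**I)
R={};B={}
roi={"top":(180,292,165,242),"scene":(222,335,160,232)}
for n,im in I.items():
    x0,x1,y0,y1=roi[n];k=np.zeros(im.shape[:2],bool);k[y0:y1,x0:x1]=1
    hsv=cv2.cvtColor(im,cv2.COLOR_BGR2HSV);h,s,v=cv2.split(hsv)
    R[n]=big(((h<8)|(h>172))&(s>150)&(v>60)&k)
    b=(h>98)&(h<125)&(s>150)&k
    B[n]=b
    print(n,R[n].sum(),b.sum())
def up(m): return cv2.resize(m.astype(np.float32),None,fx=4,fy=4)
def fill4(P,n): 
    x0,x1,y0,y1=roi[n];m=np.zeros(((y1-y0)*4,(x1-x0)*4),np.uint8)
    for p in P: cv2.fillPoly(m,[np.round(((p-[x0,y0]+.5)*4-.5)*16).astype(np.int32)],1,shift=4)
    return m.astype(np.float32)
Bu={};Ru={}
for n in I:
    x0,x1,y0,y1=roi[n]
    hull=cv2.convexHull(np.argwhere(big(cv2.dilate(B[n].astype(np.uint8),np.ones((2,2)))>0)&B[n])[:,::-1].astype(np.int32))
    Bu[n]=up(cv2.fillConvexPoly(np.zeros(I[n].shape[:2],np.uint8),hull,1)[y0:y1,x0:x1]);Ru[n]=up(R[n][y0:y1,x0:x1])
def cost(p,names=("top","scene")):
    e=0
    for n in names:
        d=p[4:6] if n=="top" else p[6:8]
        e+=abs(fill4([proj(w(p,COV),C[n])+d],n)-Bu[n]).sum()*.5
        e+=abs(fill4([proj(w(p,plate(p[3],t)),C[n])+d for t in(0,.003)],n)-Ru[n]).sum()
    return e/1600+ .05*np.sum(np.square(p[4:]))
best=None
for th in(.35,.5,.65):
  p0=np.array([.44,.06,0,th,0,0,0,0]);
  sim=np.vstack([p0]+[p0+d for d in np.diag([.02,.02,.1,.15,1,1,1,1])])
  for _ in range(3):
    r=minimize(cost,sim[0],method="Nelder-Mead",options=dict(initial_simplex=sim,maxiter=600));sim=np.vstack([r.x]+[r.x+d for d in np.diag([.006,.006,.04,.08,.6,.6,.6,.6])])
  print(np.round(r.x,4),r.fun)
  if best is None or r.fun<best.fun:best=r
p=best.x;np.save("p.npy",p);out=[]
for n in I:
    x0,x1,y0,y1=roi[n];c=cv2.resize(I[n][y0:y1,x0:x1],None,fx=7,fy=7,interpolation=cv2.INTER_CUBIC)[:,:784]
    d=p[4:6] if n=="top" else p[6:8]
    for P,col in((COV,(0,255,255)),(plate(p[3],.003),(0,255,0))):
        cv2.polylines(c,[np.round((proj(w(p,P),C[n])+d-[x0,y0]+.5)*7).astype(int)],True,col,1)
    out.append(cv2.resize(c,(560,300) if 0 else (430,int(430*c.shape[0]/c.shape[1]))))
cv2.imwrite("pics/fit.png",np.vstack(out))
E
```

```text
top 1605 1286
scene 748 599
[ 0.5339  0.0913 -0.0569  0.6023 -1.6008 -0.9533  2.4699  0.4942] 3.5251333541884646
[ 0.532   0.0946 -0.0593  0.5977 -0.5124 -1.6269  1.9174  0.7597] 3.298832335173214
[ 0.534   0.0962 -0.0591  0.5904 -0.0116 -1.0739  1.2577  0.5734] 3.082328459228283
```

View pics/fit.png

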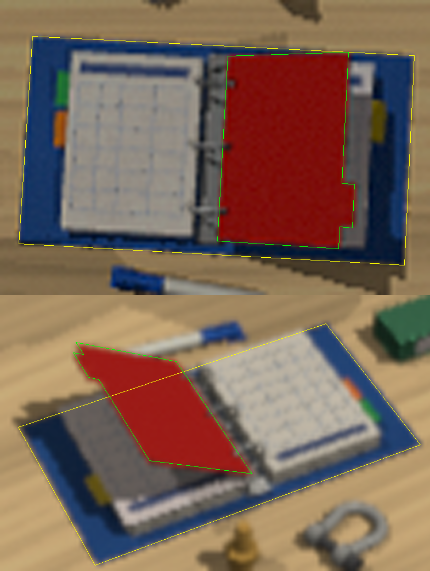

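Both overlays match their outlines: binder at about (0.534, 0.096), yaw -0.059, divider at 0.59 rad, with its edge about 101 mm up. I'll shut the fingers, align the tool with the binder and go to the right of the edge.

Call:
apply_moves --deltas '[{"dp": [0,0,0],"roll": 0.145,"grip": 1},{"dp": [0,0,0],"roll": 0.145,"grip": 1},{"dp": [-0.04,0,0.031],"roll": 0,"grip": 1},{"dp": [-0.04,0,0.031],"roll": 0,"grip": 1},{"dp": [-0.04,0,0.031],"roll": 0,"grip": 1},{"dp": [-0.04,0,0.031],"roll": 0,"grip": 1},{"dp": [-0.04,0,0.031],"roll": 0,"grip": 1},{"dp": [-0.04,0,0.031],"roll": 0,"grip": 1},{"dp": [-0.04,0,0.031],"roll": 0,"grip": 1},{"dp": [-0.04,0,0.031],"roll": 0,"grip": 1}]' --newtons 20

```text
time_s: 1.45
ee_pos: [0.3929, -0.2296, 0.2166]
eef_rot: [-1.571, -0.0, -1.631]
force: [0.3, -0.4, -0.3]
grip_width: 0.0005
```

Call:
apply_moves --deltas '[{"dp": [-0.034,0,0.0265],"roll": 0,"grip": 1},{"dp": [-0.034,0,0.0265],"roll": 0,"grip": 1},{"dp": [-0.034,0,0.0265],"roll": 0,"grip": 1},{"dp": [-0.034,0,0.0265],"roll": 0,"grip": 1},{"dp": [-0.034,0,0.0265],"roll": 0,"grip": 1},{"dp": [0,0,0],"roll": 0,"grip": 1},{"dp": [0,0,0],"roll": 0,"grip": 1}]'

```text
time_s: 2.33
ee_pos: [0.5343, -0.0695, 0.2162]
eef_rot: [-1.571, -0.0, -1.631]
force: [-0.1, -0.7, 0.6]
grip_width: 0.0008
```

```bash
cat >> h.py <<'E'
def where():
    p=np.load("p.npy");o=ctrl.get_obs();e=o["ee_pos"];c,s=np.cos(p[2]),np.sin(p[2]);d=np.array(e[:2])-p[:2]
    print("t",round(o["time_s"],2),"binder x,u,z",np.round([c*d[0]+s*d[1],-s*d[0]+c*d[1],e[2]],4),"F",np.round(o["force"],2))
def pic(n,f,roi,k):
    im=imaging.camera(n);x0,x1,y0,y1=roi;cv2.imwrite(f,cv2.resize(im[y0:y1,x0:x1],None,fx=k,fy=k,interpolation=cv2.INTER_CUBIC))
E
python3 -c "
from h import *
where()
for th in np.arange(.59,1.6,.14): print(round(th,2),np.round([-.135*np.cos(th)-.0125,.026+.135*np.sin(th)-.014],4))
for th in np.arange(1.57,3.2,.17): print(round(th,2),np.round([-.11*np.cos(th)-.0125,.026+.11*np.sin(th)+.011],4))"
```

```text
t 2.33 binder x,u,z [ 0.01   -0.1654  0.2162] F [-0.1  -0.7   0.57]
0.59 [-0.1247  0.0871]
0.73 [-0.1131  0.102 ]
0.87 [-0.0996  0.1152]
1.01 [-0.0843  0.1263]
1.15 [-0.0676  0.1352]
1.29 [-0.0499  0.1417]
1.43 [-0.0314  0.1457]
1.57 [-0.0126  0.147 ]
1.57 [-0.0126  0.147 ]
1.74 [0.006  0.1454]
1.91 [0.0241 0.1407]
2.08 [0.0411 0.133 ]
2.25 [0.0566 0.1226]
2.42 [0.0701 0.1097]
2.59 [0.0812 0.0946]
2.76 [0.0896 0.078 ]
2.93 [0.095  0.0601]
3.1 [0.0974 0.0416]
```

Call:
apply_moves --deltas '[{"dp": [0,0.033,0],"roll": 0,"grip": 1},{"dp": [0,0.033,0],"roll": 0,"grip": 1},{"dp": [0,0.033,0],"roll": 0,"grip": 1},{"dp": [0,0.03,0],"roll": 0,"grip": 1},{"dp": [-0.015,0,0],"roll": 0,"grip": 1},{"dp": [-0.012,0,0],"roll": 0,"grip": 1},{"dp": [-0.008,0,0],"roll": 0,"grip": 1},{"dp": [0,0,0],"roll": 0,"grip": 1}]'

```text
time_s: 3.32
ee_pos: [0.537, -0.0337, 0.0883]
eef_rot: [-1.569, -0.0, -1.63]
force: [-0.3, 0.2, 0.1]
grip_width: 0.0006
```

```bash
python3 -c "
from h import *
where();pic('scene','pics/a.png',(215,345,130,235),5)"
```

```text
t 3.33 binder x,u,z [ 0.0107 -0.1295  0.0883] F [-0.28  0.16  0.07]
```

View pics/a.png

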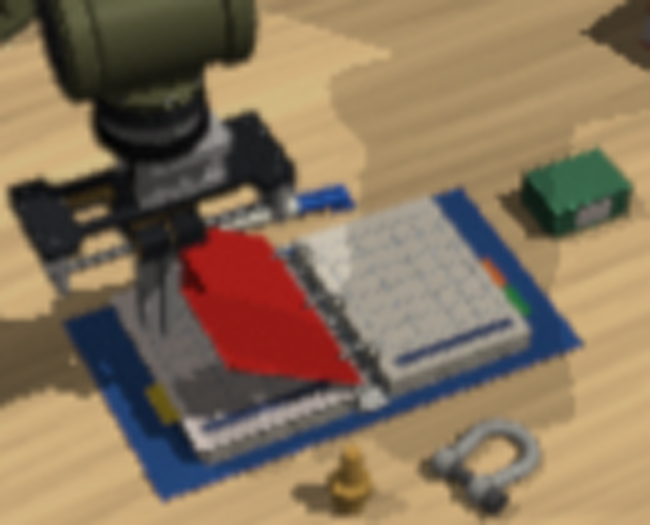

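The picture shows the closed fingers right of the edge, at about (160,300), with the tips below it. The next move follows the arc and checks force early.

Call:
apply_moves --deltas '[{"dp": [-0.008,0,0],"roll": 0,"grip": 1},{"dp": [-0.009,-0.012,0],"roll": 0,"grip": 1},{"dp": [-0.014,-0.014,0],"roll": 0,"grip": 1},{"dp": [-0.016,-0.011,0],"roll": 0,"grip": 1},{"dp": [0,0,0],"roll": 0,"grip": 1}]'

```text
time_s: 4.0
ee_pos: [0.5399, 0.0139, 0.1253]
eef_rot: [-1.569, 0.0, -1.629]
force: [-0.7, -1.3, 0.0]
grip_width: 0.0004
```

```bash
python3 -c "
from h import *
where();pic('scene','pics/b.png',(215,345,130,235),5)"
```

```text
t 4.0 binder x,u,z [ 0.0107 -0.0818  0.1253] F [-0.66 -1.33  0.02]
```

View pics/b.png

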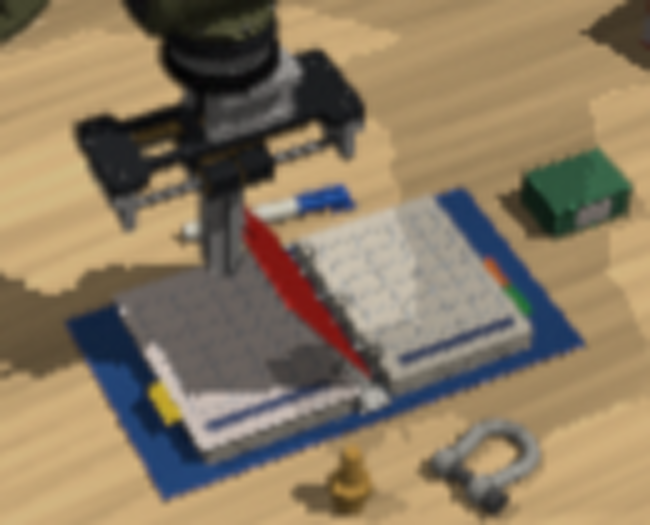

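The divider is rising on the finger, the card is still flat and the force is about 1.5 N. Continuing over the top.

Call:
apply_moves --deltas '[{"dp": [-0.016,-0.01,0],"roll": 0,"grip": 1},{"dp": [-0.018,-0.0065,0],"roll": 0,"grip": 1},{"dp": [-0.018,-0.004,0],"roll": 0,"grip": 1},{"dp": [-0.019,-0.002,0],"roll": 0,"grip": 1},{"dp": [-0.019,0.002,0],"roll": 0,"grip": 1},{"dp": [-0.018,0.005,0],"roll": 0,"grip": 1},{"dp": [-0.017,0.0075,0],"roll": 0,"grip": 1},{"dp": [-0.015,0.0105,0],"roll": 0,"grip": 1},{"dp": [0,0,0],"roll": 0,"grip": 1}]'

```text
time_s: 5.18
ee_pos: [0.5473, 0.1531, 0.1206]
eef_rot: [-1.573, -0.0, -1.63]
force: [-1.1, -0.0, 0.3]
grip_width: 0.0005
```

```bash
python3 -c "
from h import *
where();pic('scene','pics/c.png',(215,345,130,235),5)"
```

```text
t 5.17 binder x,u,z [0.0099 0.0576 0.1206] F [-1.09 -0.03  0.26]
```

View pics/c.png

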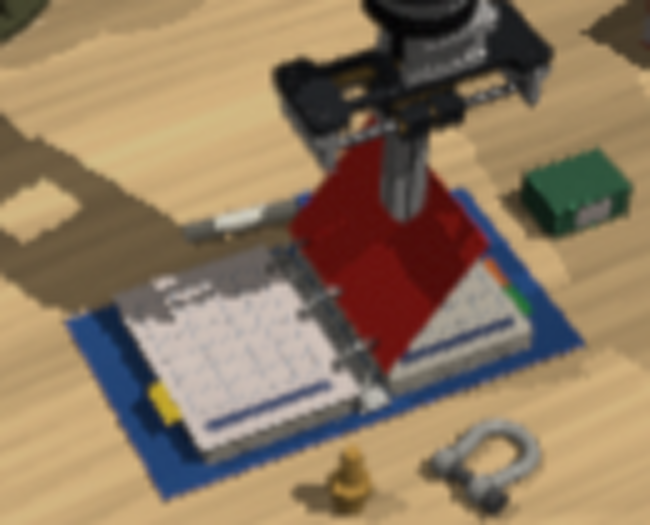

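The divider is past upright, leaning left at about 2.25 rad, and the card is still on the right. I'll fold it down now.

Call:
apply_moves --deltas '[{"dp": [-0.0135,0.012,0],"roll": 0,"grip": 1},{"dp": [-0.011,0.0155,0],"roll": 0,"grip": 1},{"dp": [-0.008,0.0165,0],"roll": 0,"grip": 1},{"dp": [-0.005,0.018,0],"roll": 0,"grip": 1},{"dp": [-0.002,0.0125,0],"roll": 0,"grip": 1},{"dp": [0,0.005,0],"roll": 0,"grip": 1},{"dp": [0,0,0],"roll": 0,"grip": 1},{"dp": [0,0,0],"roll": 0,"grip": 1}]'

```text
time_s: 6.22
ee_pos: [0.5506, 0.1916, 0.043]
eef_rot: [-1.57, 0.0, -1.631]
force: [0.5, 0.6, -0.2]
grip_width: 0.0002
```

```bash
python3 -c "
from h import *
where()"
```

```text
t 6.22 binder x,u,z [0.0109 0.0962 0.043 ] F [ 0.47  0.56 -0.15]
```

Call:
apply_moves --deltas '[{"dp": [0,0.003,0],"roll": 0,"grip": 1},{"dp": [0,0.003,0],"roll": 0,"grip": 1},{"dp": [0,0.001,0],"roll": 0,"grip": 1},{"dp": [0,0,0],"roll": 0,"grip": 1}]'

```text
time_s: 6.72
ee_pos: [0.5507, 0.1918, 0.0369]
eef_rot: [-1.57, 0.0, -1.631]
force: [-5.1, -2.1, 16.6]
grip_width: 0.0004
```

At 17 N the tip is at 26 mm, which is the divider's flat height. I'll hold, then retreat upward.

Call:
apply_moves --deltas '[{"dp": [0,0.0005,0],"roll": 0,"grip": 1},{"dp": [0,0,0],"roll": 0,"grip": 1},{"dp": [0,0,0],"roll": 0,"grip": 1},{"dp": [0,-0.01,0],"roll": 0,"grip": 1},{"dp": [0,-0.03,0],"roll": 0,"grip": 1},{"dp": [0,-0.05,0],"roll": 0,"grip": 1},{"dp": [0,-0.05,0],"roll": 0,"grip": 1},{"dp": [0.05,-0.03,0],"roll": 0,"grip": 1},{"dp": [0.055,0,0],"roll": 0,"grip": 1},{"dp": [0.055,0,0],"roll": 0,"grip": 1}]'

```text
time_s: 7.98
ee_pos: [0.5404, 0.0305, 0.2054]
eef_rot: [-1.57, 0.0, -1.631]
force: [-0.0, 0.0, -0.0]
grip_width: 0.0008
```

Call:
apply_moves --deltas '[{"dp": [0.055,0,0],"roll": 0,"grip": 1},{"dp": [0.055,0,0],"roll": 0,"grip": 1},{"dp": [0.05,0,0],"roll": 0,"grip": 1},{"dp": [0.05,0,0],"roll": 0,"grip": 1},{"dp": [0,0,0],"roll": 0,"grip": 1},{"dp": [0,0,0],"roll": 0,"grip": 1}]'

```text
time_s: 8.72
ee_pos: [0.528, -0.1772, 0.2049]
eef_rot: [-1.571, 0.0, -1.631]
force: [-0.4, 0.7, 0.5]
grip_width: 0.0006
```

```bash
python3 - <<'E'
from h import *
where();p=np.load("p.npy");out=[]
for n,roi in(("top",(180,292,165,242)),("scene",(222,335,160,232))):
    im=imaging.camera(n);c=cam(n);x0,x1,y0,y1=roi;d=p[4:6] if n=="top" else p[6:8]
    k=cv2.resize(im[y0:y1,x0:x1],None,fx=7,fy=7,interpolation=cv2.INTER_CUBIC)
    for P,col in((COV,(0,255,255)),(plate(3.14),(0,255,0))): cv2.polylines(k,[np.round((proj(w(p,P),c)+d-[x0,y0]+.5)*7).astype(int)],True,col,1)
    out.append(cv2.resize(k,(430,int(430*k.shape[0]/k.shape[1]))))
    h,s,v=cv2.split(cv2.cvtColor(im,cv2.COLOR_BGR2HSV));b=np.zeros(h.shape,bool);b[y0:y1,x0:x1]=1
    R=big(((h<8)|(h>172))&(s>150)&(v>60)&b)
    for th in(2.9,3.0,3.05,3.1,3.14):
        m=fill([proj(w(p,plate(th)),c)+d],im.shape)>0;print(n,th,round((m&R).sum()/(m|R).sum(),3))
cv2.imwrite("pics/end.png",np.vstack(out))
E
```

```text
t 8.72 binder x,u,z [ 0.0102 -0.2732  0.2049] F [-0.38  0.65  0.47]
top 2.9 0.914
top 3.0 0.923
top 3.05 0.923
top 3.1 0.926
top 3.14 0.933
scene 2.9 0.731
scene 3.0 0.817
scene 3.05 0.857
scene 3.1 0.898
scene 3.14 0.916
```

View pics/end.png

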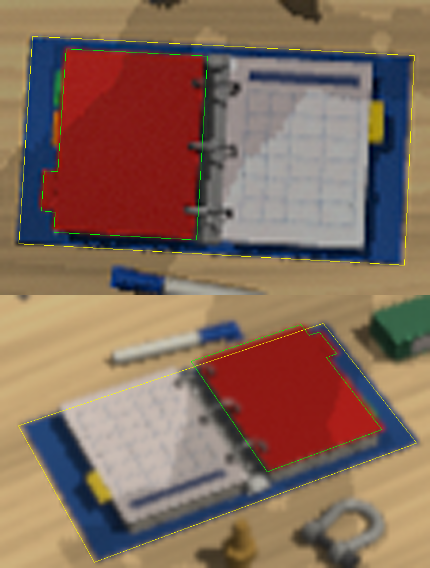

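The divider fits best at 3.14 rad in both views, the card lies flat on the right and the binder outline hasn't moved. Handing in.

```bash
python3 -c "
from station import ctrl
print(ctrl.hand_in())"
```

```text
the job is handed in; nothing more can be done
None
```

The red divider now lies flat on the left-hand pages, and the job was handed in after about 9 s of the 38 s allowed. The hand-in reports no verdict, so this rests on my own checks.

**What I did:** I shut the fingers and lowered them beside the divider's free edge, with the tips about 25 mm below it. I carried the divider over the rings along its arc, which showed about 1.5 N where I checked. I then pressed it down to about 17 N, with the fingertip at 26 mm, and moved the arm clear.

**Last checks:**
- **Divider:** of the angles I tried, 3.14 rad (flat) fits best in both the top and scene pictures. The match isn't perfect: the overlap is 0.93 in the top view and 0.92 in the scene view, and the top view barely tells neighbouring angles apart. The scene view and the pressing height are the better evidence.
- **Stock card:** it lies flat on the right and can be read.
- **Binder:** its outline matches the starting fit, so no movement was visible.
- **Parts around it:** the marker, coupling, shackle and seal box look undisturbed in the cropped views. The grease tin, carton, bearing ring and bumper were outside the crops, but the fingers were always well clear of them.
- **Arm:** it was clear of everything, with only sensor noise on the force reading.

No check failed.

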